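Nip a polished block in the mechanical stage and rack it over the light

ROBOT

A 6-joint arm with a two-finger parallel gripper is mounted at the origin on the work surface. World frame = base frame: x ahead of the robot, y to its left, z up, the work surface at z = 0. Lengths are in mm, angles in rad, forces in N, time in s.
With the tool pointing down it reaches from about 400 to 825 mm from the base axis. Payload 7 kg.
Tool frame: the origin (TCP) lies at the very end of the fingers, on their centre line; the grasp point (between the pads) lies 19 mm behind it; z points along the fingers, y is the direction in which the jaws open and shut (so a half turn about z gives the same grasp; the last joint's range is limited). The gripper opens to 88 mm and grips with 3 to 60 N. Pads are 19 mm wide; open, the fingers measure 130 mm over their backs; the gripper's body (78 mm by 193 mm) begins 47 mm behind the grasp point.
Start: joints at [-1.051, 0.359, 0.012, 0, -1.224, -0.288], TCP at [155.042, -656.93, 226.561] pointing down, gripper open.
Joint ranges: [-3.07, 3.07], [-1.43, 2.12], [-1.02, 1.25], [-3.03, 1.67], [-3.05, -0], [-3.03, 3.03]. Speed limits (rad/s): [2.39, 2.39, 3.01, 3.14, 3.14, 3.14].

INTERFACE

Orientations are given as a unit quaternion [x, y, z, w].
In Python, from plant import bot gives the robot as it stands. Calls block until the motion is done:
- bot.move_ptp(position, orientation): joint-space move of the TCP to a pose.
- bot.line_to(position, velocity=150, ori=None): straight line of the TCP; ori=None keeps the orientation; velocity is the mean speed in mm/s.
- bot.move_joints(angles): joint-space move.
- bot.move_gripper(opening, force=None): finger opening in mm; force is the grip in N (None keeps the last); returns when the fingers have stopped.
- bot.pause(seconds).
- bot.solve_ik(position, orientation): joint angles nearest the present ones, or None.
- bot.read_state(): the state.
- bot.camera(name): name is "scene" or "top" or "wrist"; returns the picture (480x640x3 uint8, red, green, blue); there is no depth.
- bot.get_calibration(name): a dict with "fx", "fy", "cx", "cy" (pixels), "distortion" ([k1, k2, p1, p2, k3] as OpenCV has them; the pictures are not rectified), "view" (4x4, takes a point from world to camera coordinates); the wrist camera has in their place "T_tool_cam" (4x4, takes a point from camera to tool coordinates, whose origin is the TCP and whose axes are the flange's). Camera axes: x right, y up, looking along -z (the intrinsics and any distortion apply to the point x, -y, -z); pixel columns grow to the right and rows downward; lengths in mm; the calibration is good to about 2 mm. A picture is of the moment at which its call begins: read the wrist's pose just before it. get_calibration takes no time and is no camera call.
A pose or a line that the arm cannot do raises bot.Unreachable and nothing moves.
- bot.close_job(): hands the job in, once; it reports no verdict.
The state is a dict: "t": time; "joint_pos": joint angles; "qvel": joint speeds; "tau": joint torques, N m; "tcp_pos": TCP position; "eef_rot": TCP orientation; "contact_force": force on the tool from outside, world axes, zero at the start; "moment": the same for the moment, N m; "width": finger opening in mm.
Only numpy, scipy, OpenCV 4.12 (cv2) and the standard library are available. Lean on these libraries where they do the work, as an engineer would, in place of code of your own. Each camera call takes 0.05 s, during which the arm holds its last target. There are 200 camera calls.

TASK

A polished specimen block lies loose between the two jaws of the microscope's mechanical stage. With the inner (upper, smaller) knob of the coaxial pair, close the jaw until the block is held square in a light but secure nip, without shifting the outer knob; then, with the outer (lower, larger) knob and without losing the nip, rack the stage across until the block is centred fore-and-aft over the light window, and let go. Work by the knobs only: touch neither the polished block nor the moving jaw, do not squeeze the block hard, as its edges chip, and leave the things around the stage where they are.

Things in the scene. Friction and masses are not known exactly. Their poses are not given: they have to be found in the camera images.
- light_base: white light base of a boom-stand microscope, 236 (x) by 280 mm (y), top 38 mm above the bench; it stands fast. Origin at bench level under the light window's centre; x points to its back edge (away from the robot at yaw 0), y to its left. The mechanical stage on it (cross-slide with two jaws) slides along x; at its right (-y) stands the column of the two coaxial knobs
- block: polished resin block with dark stone in its top face, 48 mm (x) by 28 mm (y) by 16 mm high, 25 to 50 g. Lies loose on the base's top between the jaws, a little askew, long side along the jaws. Origin at the centre of its underside. It chips above 30 N of squeeze; a nip of 5 to 15 N holds it well
- jaw: moving jaw: steel bar 98 mm long (x), 9 mm thick (y), 12 mm high, on the -y side of the block, with a rack to the knob column; closes towards +y of the base. Jaws and block are hard: once nipped, the force climbs by some 10 N for each 0.1 mm (0.02 rad of the inner knob). Origin: bench level, 20 mm to the +y side of its bar's front
- jaw_face (a point): middle of the front of the moving jaw's bar (the side towards the block; y points to the block). A dark facing plate is screwed to the bar here and it, not the bar, meets the block; its screws leave it 0.3 to 3.3 mm proud of this point, differently each time, so only feel tells when the block is nipped
- datum_face (a point): middle of the clamping face of the datum jaw, a plain steel bar fixed on the cross-slide on the +y side of the block; this face and the moving jaw's bar (jaw_face) start 34 to 37.5 mm apart. y is square to the face
- inner_knob (a point): centre of the inner knob: the upper one, black fluted cylinder, 24 mm diameter, 18 mm high, upright axis, silver disc on its end; this point is half-way up, 53 mm above the base's top. Clockwise (from above) closes the jaw, 5 mm per rad. Its friction, 0.08 N m, also keeps the nip when let go; the nip adds 5 mN m per newton. The point turns with the knob
- outer_knob (a point): centre of the outer knob: the lower one, black fluted disc, 42 mm diameter, 14 mm high, same axis, 2 mm below the inner knob; this point is half-way up, 35 mm above the base's top. Clockwise (from above) racks the cross-slide towards +x of the base, 9 mm per rad, and the column of both knobs travels with it. Friction 0.11 N m; it stays where left. The point turns with the knob
- slide_mark (a point): point on the knobs' axis on the cross-slide, 14.5 mm above the base's top; travels with the cross-slide (jaws, nipped block, both knobs). Around the knobs nothing stands higher than 28 mm above the base's top. A sideways push on the column of over about 13 N along x shifts the slide and turns the outer knob
- window (a point): centre of the round light window, 80 mm diameter, flush in the base's top; x runs fore-and-aft as on the base. The block starts 6 to 14 mm to its -x side
- slide_box: closed grey slide box, 85 x 100 x 30 mm, on the bench; leave it alone. Origin at the centre of its underside
- dish: small white porcelain dish, 90 mm diameter, 16 mm high, on the bench; leave it alone. Origin at the centre of its underside
- dropper: amber dropper bottle, 36 mm diameter, 75 mm high, on the bench; leave it alone. Origin at the centre of its underside
- brush: wooden-handled brush, 160 mm long, lying on the bench; leave it alone. Origin about the middle, x along it
There are look-alikes about, which are no part of the job. Leave any blue look-alike of the block alone.

How it is judged (in metres and radians):
On the way, in this order (a step that is already met when the one before it is completed fails the run):
1. the block is nipped between the jaws (more than 3 N) while the stage is still where it was (within 1.5 mm) (contact force between block and jaw above 3 N and distance of slide_mark from where it was at the start of the episode below 0.0015 m), for 0.3 s.
2. the nipped block is racked to the middle of the window, fore-and-aft (within 2.5 mm) (contact force between block and jaw above 2 N and x of block in the frame of window between -0.0025 and 0.0025 m), for 0.2 s.
At the end, for the whole second after the job is handed in: the block is nipped square (within 0.03 rad) and flat between the jaws with 2 to 30 N, at rest, its centre within 2.5 mm of the light window's centre fore-and-aft (along x of the base) (all of step 2 and contact force between block and jaw below 30 N and angle between the y axis of block and the y axis of datum_face, either way round below 0.03 rad and angle between block's own z axis and vertical below 0.05 rad and linear speed of block below 0.005 m/s); the robot touches nothing.
It fails at once if the block is squeezed with more than 30 N (contact force between block and jaw above 30 N).
It fails at once if the stage is shifted (more than 1.5 mm) while the block is not nipped (distance of slide_mark from where it was at the start of the episode above 0.0015 m and contact force between block and jaw below 1.5 N).
It fails at once if the robot touches the block or the moving jaw (contact force between any of the arm, the fingers and block above 0.5 N or contact force between any of the arm, the fingers and jaw above 0.5 N).
It fails at once if a thing beside the stage is moved (distance of any of slide_box, dish, dropper, brush from where it was at the start of the episode above 0.015 m).
It also fails if it takes over 64 s, if anything falls off the work surface, if the arm or the gripper's body presses on something with over 40 N, if the wrist force passes 120 N, or if a joint passes its speed limit or range.

## Working session

There is one attempt and no reset: what is moved stays moved. The work goes in short steps, each a Python script; the robot and the scene stay as the last script left them, time stands still between calls to the robot, and variables do not carry over. Pictures are saved under pics/ and viewed, about 8 in all and at most 12, crops included, and the job is handed in when it is done.

```bash
ls; mkdir -p pics; python3 - <<'E'
from plant import bot
import cv2
for n in("scene","top","wrist"):
    im=bot.camera(n); cv2.imwrite(f"pics/{n}0.png",im[:,:,::-1])
    c=bot.get_calibration(n); print(n,c)
print(bot.read_state())
E
```

```text
pics
scene {'fx': 461.07720552051103, 'fy': 461.07720552051103, 'cx': 322.00842528493246, 'cy': 234.47129268015811, 'distortion': array([-0.06312828,  0.        ,  0.        ,  0.        ,  0.        ]), 'view': array([[ 1.81387649e-01,  9.83381618e-01,  7.68856263e-03,
        -1.06799566e+02],
       [-6.22628697e-01,  1.08787009e-01,  7.74918636e-01,
         2.62222234e+02],
       [ 7.61204326e-01, -1.45347789e-01,  6.32014236e-01,
        -1.38205524e+03],
       [ 0.00000000e+00,  0.00000000e+00,  0.00000000e+00,
         1.00000000e+00]])}
top {'fx': 500.0868111018569, 'fy': 500.0868111018569, 'cx': 318.2055487575424, 'cy': 238.45922994317718, 'distortion': array([-0.12466103,  0.        ,  0.        ,  0.        ,  0.        ]), 'view': array([[ 2.49654950e-02, -9.99687665e-01,  1.13893971e-03,
         7.12042255e+00],
       [ 9.84516186e-01,  2.47843183e-02,  1.73532755e-01,
        -5.07343256e+02],
       [-1.73506782e-01, -3.21102655e-03,  9.84827440e-01,
        -1.05582857e+03],
       [ 0.00000000e+00,  0.00000000e+00,  0.00000000e+00,
         1.00000000e+00]])}
wr
[... 525 characters left out ...]
        1.00000000e+00]])}
{'t': 0.15, 'joint_pos': array([-1.05089594e+00,  3.59267151e-01,  1.12715720e-02, -2.47182043e-04,
       -1.22412675e+00, -2.88082912e-01]), 'qvel': array([-0.00096055, -0.00338427,  0.00295139,  0.00177128,  0.00076858,
       -0.00036884]), 'tau': array([-6.66282067e-04, -5.83279037e+01,  2.93290043e+01,  7.00115293e+00,
        8.76752747e-03, -1.24279504e-04]), 'tcp_pos': array([ 154.94969806, -656.58664134,  225.81127129]), 'eef_rot': array([-1.15607560e-01,  9.93294739e-01,  6.55308380e-04, -1.53763776e-04]), 'contact_force': array([ 0.01992403, -0.01643318, -0.22997718]), 'moment': array([ 0.01274556, -0.02152673, -0.02516961]), 'width': 87.71377751449951}
```

View pics/top0.png

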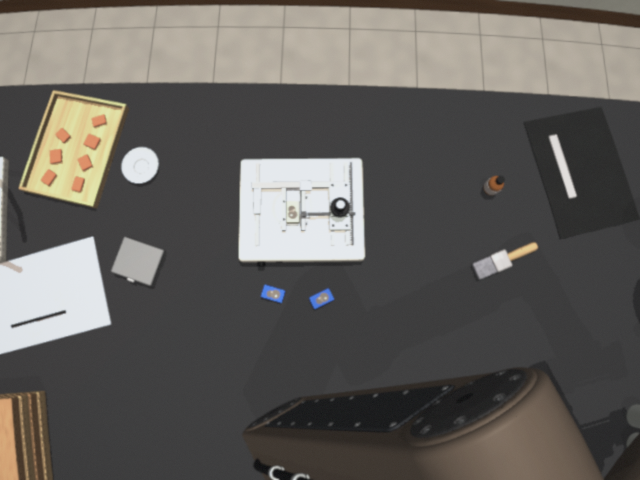

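View pics/scene0.png

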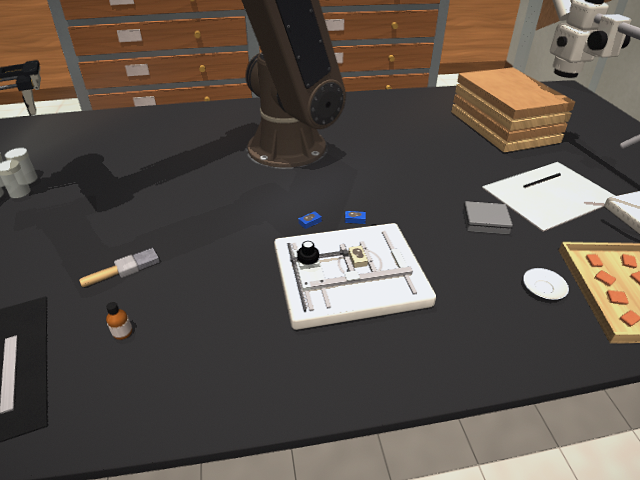

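Top view: white base around (240–365, 158–262), knob column at (340,207), block at (292,208); blue look-alikes at (272,294) and (321,298). Scene view agrees. Now measure.

```bash
cat > h.py <<'E'
from plant import bot
import numpy as np, cv2
from scipy.spatial.transform import Rotation as R
def cam(n):
    "intrinsics, and camera->world 4x4 at present"
    c=bot.get_calibration(n)
    K=np.array([[c["fx"],0,c["cx"]],[0,c["fy"],c["cy"]],[0,0,1]])
    if n=="wrist":
        s=bot.read_state(); T=np.eye(4); T[:3,:3]=R.from_quat(s["eef_rot"]).as_matrix(); T[:3,3]=s["tcp_pos"]
        T=T@c["T_tool_cam"]
    else: T=np.linalg.inv(c["view"])
    return K,c["distortion"],T
def cast(C,px,z):
    K,d,T=C
    u=cv2.undistortPoints(np.float64(px).reshape(-1,1,2),K,d).reshape(-1,2)
    r=np.c_[u[:,0],-u[:,1],-np.ones(len(u))]@T[:3,:3].T
    return T[:3,3]+r*((z-T[2,3])/r[:,2])[:,None]
def down(yaw):
    "tool pointing down, tool x at yaw in the world"
    return (R.from_euler('z',yaw)*R.from_euler('x',np.pi)).as_quat()
def yaw():
    m=R.from_quat(bot.read_state()["eef_rot"]).as_matrix(); return np.arctan2(m[1,0],m[0,0])
def blob(mask,near=None,amin=15):
    cs=[c for c in cv2.findContours(mask.astype(np.uint8),cv2.RETR_EXTERNAL,cv2.CHAIN_APPROX_NONE)[0] if cv2.contourArea(c)>amin]
    if near is None: return max(cs,key=cv2.contourArea)
    return min(cs,key=lambda c:np.linalg.norm(c.reshape(-1,2).mean(0)-near))
E
python3 - <<'E'
from h import *
im=bot.camera("top"); C=cam("top")
m=im.min(2)>170; m[:, :200]=0; m[:,400:]=0; m[:120]=0; m[300:]=0
c=blob(m); P=cast(C,c.reshape(-1,2),38)[:,:2].astype(np.float32)
print(cv2.minAreaRect(P))
k=im.max(2)<60; k[:180]=0;k[235:]=0;k[:,:325]=0;k[:,352:]=0
c=blob(k); print("dark",c.reshape(-1,2).min(0),c.reshape(-1,2).max(0),(cv2.minEnclosingCircle(c)))
print(cast(C,[cv2.minEnclosingCircle(c)[0],(340.5,204)],[85]) if 0 else cast(C,[cv2.minEnclosingCircle(c)[0]],75), cast(C,[(340.5,204)],100))
print("block",cast(C,[(292.5,209)],54),"yaw",yaw())
cv2.imwrite("pics/topcrop.png",cv2.resize(im[150:270,230:375,::-1],None,fx=5,fy=5,interpolation=cv2.INTER_CUBIC))
E
```

```text
((576.23681640625, 59.96405029296875), (232.92788696289062, 276.9418640136719), 2.0582540035247803)
dark [331 199] [347 215] ((339.5, 207.4375), 8.800180435180664)
[[570.87858625 -24.61013498  75.        ]] [[572.35322034 -25.62740686 100.        ]]
block [[569.81208382  78.1083266   54.        ]] yaw -2.909852588557546
```

View pics/topcrop.png

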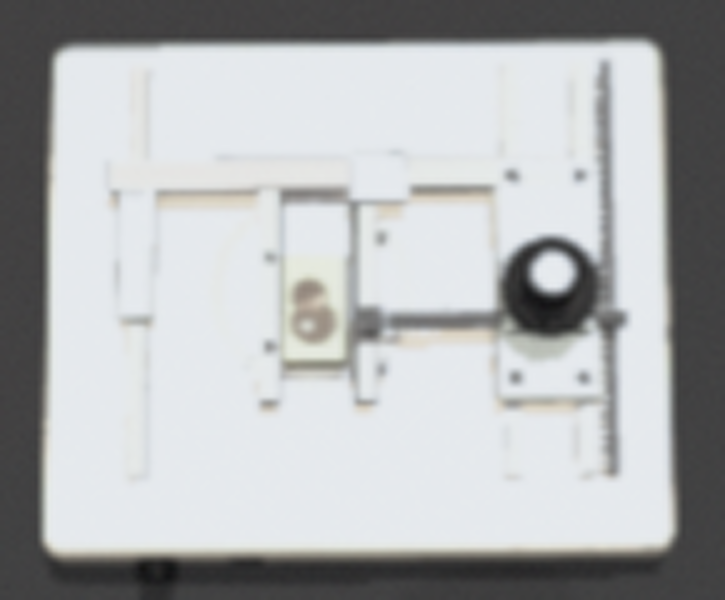

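Crop: knob axis at crop (550,280), block (315,310), datum jaw left (270), moving jaw right (368), and a faint window arc near (225,250). Base yaw is about 2°. Now a closer look with the wrist camera.

```bash
python3 - <<'E'
from h import *
bot.move_ptp([545,30,190],down(0.036))
bot.pause(0.3)
s=bot.read_state(); print(s["t"],s["joint_pos"],s["tcp_pos"],s["contact_force"],s["moment"],yaw())
im=bot.camera("wrist"); cv2.imwrite("pics/w1.png",im[:,:,::-1])
E
```

```text
3.2833 [ 4.13538209e-01  1.74935116e-01 -3.27337204e-01  2.60931900e-05
 -1.06853394e+00  1.19271997e+00] [545.04482684  29.72420402 189.99607518] [-0.5423218   0.41167708  0.17885683] [-0.16595078  0.1036515  -0.02864392] 0.035474410570361554
```

View pics/w1.png

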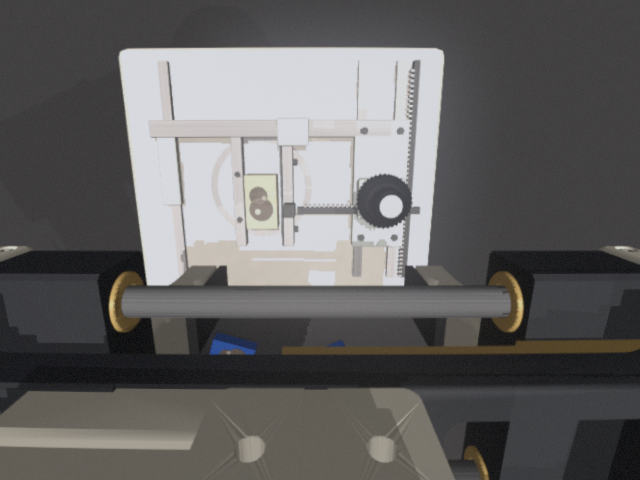

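```bash
python3 - <<'E'
from h import *
im=cv2.imread("pics/w1.png")[:,:,::-1]; C=cam("wrist")
m=im.min(2)>150; m[235:]=0
c=cv2.convexHull(blob(m)).reshape(-1,2); P=cast(C,c,38)
# base edges: fit line to left, right and back sides
allc=blob(m).reshape(-1,2)
def side(sel):
    p=cast(C,allc[sel],38)[:,:2]; vx,vy,x,y=cv2.fitLine(p.astype(np.float32),cv2.DIST_HUBER,0,.01,.01).ravel(); return np.round([vx,vy,x,y],4)
x,y=allc.T
print("L",side((x<145)&(y>65)&(y<230)),"R",side((x>415)&(y>65)&(y<230)),"B",side((y<56)&(x>140)&(x<425)))
d=(im.min(2)>170); d[:190]=0;d[222:]=0;d[:,:378]=0;d[:,405:]=0
c=blob(d);(u,v),r=cv2.minEnclosingCircle(c); print("disc",u,v,r,cast(C,[(u,v)],100.5))
k=im.max(2)<75; k[:165]=0;k[235:]=0;k[:,:350]=0;k[:,413:]=0
k=cv2.morphologyEx(k.astype(np.uint8),cv2.MORPH_OPEN,np.ones((13,13)))
c=blob(k); print("dark",cv2.boundingRect(c))
# block: yellowish
hsv=cv2.cvtColor(np.ascontiguousarray(im),cv2.COLOR_RGB2HSV)
b=(hsv[...,1]>35)&(hsv[...,0]>22)&(hsv[...,0]<40); b[:165]=0;b[240:]=0;b[:,:235]=0;b[:,:][:,290:]=0
c=blob(b); Q=cast(C,cv2.convexHull(c).reshape(-1,2),54)[:,:2]; print("block",cv2.boundingRect(c),cv2.minAreaRect(Q.astype(np.float32)))
g=cv2.createCLAHE(4,(4,4)).apply(cv2.cvtColor(np.ascontiguousarray(im[120:260,190:350]),cv2.COLOR_RGB2GRAY))
cv2.imwrite("pics/w1c.png",cv2.resize(g,None,fx=4,fy=4,interpolation=cv2.INTER_CUBIC))
E
```

```text
L [9.994000e-01 3.560000e-02 6.046328e+02 1.974622e+02] R [ 9.989000e-01  4.660000e-02  6.143574e+02 -7.428840e+01] B [ 3.46000e-02 -9.99400e-01  6.91304e+02  5.72170e+01]
disc 390.5 206.0 11.672718048095703 [[571.38455464 -24.45839541 100.5       ]]Traceback (most recent call last):
  File "<stdin>", line 15, in <module>
  File "h.py", line 25, in blob
    if near is None: return max(cs,key=cv2.contourArea)
                            ~~~^^^^^^^^^^^^^^^^^^^^^^^^
ValueError: max() iterable argument is empty
```

```bash
python3 - <<'E'
from h import *
im=cv2.imread("pics/w1.png")[:,:,::-1].copy(); C=cam("wrist")
hsv=cv2.cvtColor(im,cv2.COLOR_RGB2HSV)
print(hsv[180,250],hsv[225,255],hsv[187,214],hsv[187,205],hsv[200,225])
b=(hsv[...,1]>45)&(hsv[...,0]>20)&(hsv[...,0]<45); b[:165]=0;b[240:]=0;b[:,:242]=0;b[:,290:]=0
c=blob(b); Q=cast(C,cv2.convexHull(c).reshape(-1,2),54)[:,:2]; print("block",cv2.boundingRect(c),cv2.minAreaRect(Q.astype(np.float32)))
g=cv2.createCLAHE(4,(4,4)).apply(cv2.cvtColor(np.ascontiguousarray(im[120:260,190:350]),cv2.COLOR_RGB2GRAY))
cv2.imwrite("pics/w1c.png",cv2.resize(g,None,fx=4,fy=4,interpolation=cv2.INTER_CUBIC))
E
```

```text
[ 33  25 216] [ 32  20 215] [  0   6 204] [111   8 221] [109   9 223]Traceback (most recent call last):
  File "<stdin>", line 6, in <module>
  File "h.py", line 25, in blob
    if near is None: return max(cs,key=cv2.contourArea)
                            ~~~^^^^^^^^^^^^^^^^^^^^^^^^
ValueError: max() iterable argument is empty
```

```bash
python3 - <<'E'
from h import *
im=cv2.imread("pics/w1.png")[:,:,::-1].copy(); C=cam("wrist")
g=cv2.createCLAHE(4,(4,4)).apply(cv2.cvtColor(np.ascontiguousarray(im[120:260,190:350]),cv2.COLOR_RGB2GRAY))
cv2.imwrite("pics/w1c.png",cv2.resize(g,None,fx=4,fy=4,interpolation=cv2.INTER_CUBIC))
hsv=cv2.cvtColor(im,cv2.COLOR_RGB2HSV)
b=(hsv[...,1]>14)&(hsv[...,0]>22)&(hsv[...,0]<45); b[:165]=0;b[240:]=0;b[:,:240]=0;b[:,284:]=0
b=cv2.morphologyEx(b.astype(np.uint8),cv2.MORPH_OPEN,np.ones((3,3)))
c=blob(b); Q=cast(C,cv2.convexHull(c).reshape(-1,2),54)[:,:2]; print("block",cv2.boundingRect(c),cv2.minAreaRect(Q.astype(np.float32)))
E
```

```text
block (243, 174, 36, 55) ((563.9017944335938, 78.19867706298828), (47.478424072265625, 28.943504333496094), 2.3302042484283447)
```

View pics/w1c.png

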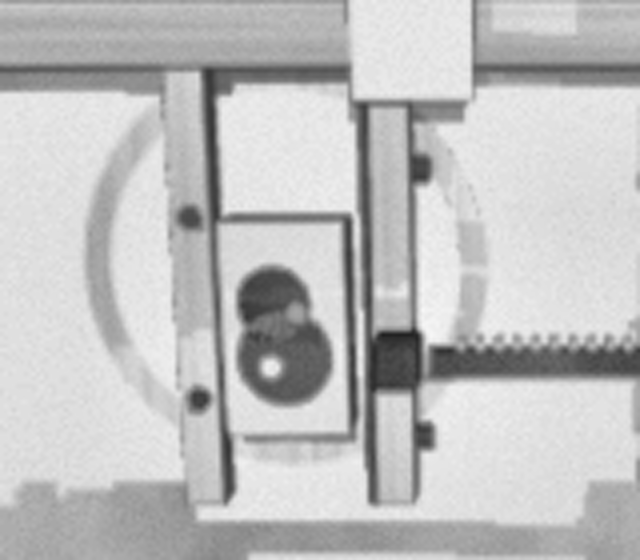

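```bash
cat > win.py <<'E'
from h import *
from scipy.optimize import least_squares
def project(C,P):
    K,d,T=C; p=(np.c_[P,np.ones(len(P))]@np.linalg.inv(T).T)[:,:3]; p[:,1:]*=-1
    return cv2.projectPoints(p,np.zeros(3),np.zeros(3),K,d)[0].reshape(-1,2)
def window(im,C,c0,angs):
    g=cv2.GaussianBlur(cv2.cvtColor(im,cv2.COLOR_RGB2GRAY),(3,3),0).astype(np.float32)
    rs=np.arange(33,52,.5); c=np.array(c0,float)
    for _ in range(3):
        pts=[]
        for a in angs:
            P=np.c_[c[0]+rs*np.cos(a),c[1]+rs*np.sin(a),np.full(len(rs),38.)]
            u=project(C,P).astype(np.float32)
            v=cv2.remap(g,u[:,:1],u[:,1:],cv2.INTER_LINEAR).ravel()
            k=np.argmin(np.gradient(v)[2:28])+2; pts.append(P[k,:2])
        pts=np.array(pts)
        f=least_squares(lambda q:np.hypot(*(pts-q[:2]).T)-q[2],[*c,40],loss="soft_l1",f_scale=.5); c=f.x[:2]
    return f.x,np.abs(f.fun)
E
python3 - <<'E'
from win import *
im=cv2.imread("pics/w1.png")[:,:,::-1].copy(); C=cam("wrist")
c0=cast(C,[(261,186.5)],38)[0]; print("eye",c0)
# clear arcs: left (+y) side, right (-y) side, bottom (-x)
for D in ([*range(55,115,4),*range(125,150,4)],[*range(-110,-40,4)],[*range(55,115,4),*range(125,150,4),*range(-110,-95,4),*range(-80,-40,4),*range(172,188,4)]):
    x,e=window(im,C,c0[:2],np.deg2rad(D)); print(x,np.round(np.sort(e),1)[-6:],len(e))
Y=.0355; d=np.array([563.9,78.2])-c0[:2]; print("block in window x",d@[np.cos(Y),np.sin(Y)])
k=np.array([571.4,-24.5])-c0[:2]; print("knob rel",k@[np.cos(Y),np.sin(Y)])
E
```

```text
eye [575.17414863  80.55156261  38.        ]Traceback (most recent call last):
  File "<stdin>", line 6, in <module>
  File "win.py", line 13, in window
    u=project(C,P).astype(np.float32)
      ~~~~~~~^^^^^
  File "win.py", line 5, in project
    return cv2.projectPoints(p,np.zeros(3),np.zeros(3),K,d)[0].reshape(-1,2)
           ~~~~~~~~~~~~~~~~~^^^^^^^^^^^^^^^^^^^^^^^^^^^^^^^
cv2.error: OpenCV(4.12.0) /io/opencv/modules/calib3d/src/calibration_base.cpp:1490: error: (-215:Assertion failed) npoints >= 0 && (depth == CV_32F || depth == CV_64F) in function 'projectPoints'
```

```bash
sed -i 's/projectPoints(p,/projectPoints(np.ascontiguousarray(p),/' win.py
python3 - <<'E'
from win import *
im=cv2.imread("pics/w1.png")[:,:,::-1].copy(); C=cam("wrist")
c0=cast(C,[(261,186.5)],38)[0]
Y=.0355;ux=[np.cos(Y),np.sin(Y)]
for D in ([*range(55,115,4),*range(125,150,4)],[*range(-110,-40,4)],[*range(55,115,4),*range(125,150,4),*range(-110,-95,4),*range(-80,-40,4),*range(172,188,4)]):
    x,e=window(im,C,c0[:2],np.deg2rad(D)); print(x,np.round(np.sort(e),1)[-6:],len(e),"block",(np.array([563.9,78.2])-x[:2])@ux)
E
```

```text
[575.24541392  82.96478743  37.72921607] [0.5 0.7 0.8 1.  3.1 3.2] 22 block -11.507380069603288
[571.50286264  77.00967807  36.70577888] [1.3 1.5 2.2 2.7 3.2 8.2] 18 block -7.55582483771775
[575.6537801   80.84941649  39.49337983] [2.9 4.4 4.5 4.5 5.  5.4] 40 block -11.84040905816299
```

```bash
python3 - <<'E'
from h import *
Y=.0355; X=[571.4,-24.5]
print("ik",[bot.solve_ik([*X,84],down(Y+a)) for a in (.5,-1.6)])
bot.move_gripper(48,20)
bot.move_ptp([*X,135],down(Y+.4)); bot.line_to([*X,84],80); bot.pause(.3)
def rep(l):
    s=bot.read_state(); print(l,round(s["t"],2),s["tcp_pos"].round(2),s["contact_force"].round(2),s["moment"].round(4),round(s["width"],2),round(yaw()-Y,4))
for i in range(4): rep("free"); bot.pause(.05)
bot.move_gripper(30,20); rep("30")
bot.move_gripper(20,20); bot.pause(.2)
for i in range(3): rep("grip"); bot.pause(.1)
im=bot.camera("wrist"); cv2.imwrite("pics/w2.png",im[:,:,::-1])
E
```

```text
ik [array([ 2.99135008e-01,  3.23926349e-01, -4.00042439e-01,  4.44089210e-16,
       -8.46827539e-01,  1.80716132e+00]), array([ 0.29913501,  0.32392635, -0.40004244,  0.        , -0.84682754,
       -0.29283868])]
free 5.83 [571.61 -24.46  84.39] [-0.18 -0.24 -1.11] [-0.0636  0.1252 -0.0126] 47.94 0.3999
free 5.88 [571.57 -24.46  84.33] [-0.   -0.27 -0.7 ] [-0.1502  0.1038 -0.0034] 47.83 0.4
free 5.93 [571.54 -24.51  84.26] [-0.16 -0.26 -1.14] [-0.1498  0.1275 -0.015 ] 48.36 0.4
free 5.98 [571.45 -24.52  84.17] [ 0.21  0.24 -0.24] [-0.1166  0.123  -0.0125] 47.84 0.4
30 6.61 [571.39 -24.48  83.98] [-1.5   0.17 -0.65] [-0.0928  0.0804 -0.0097] 30.24 0.4001
grip 7.12 [571.41 -24.58  84.  ] [ 0.5  -0.83 -1.02] [-0.5245 -0.0796 -0.019 ] 22.93 0.4
grip 7.22 [571.44 -24.56  84.01] [ 0.85 -0.64 -0.24] [-0.5949 -0.094  -0.0367] 23.12 0.4
grip 7.32 [571.44 -24.58  84.03] [ 0.8  -1.14 -0.71] [-0.6416 -0.1555 -0.0125] 23.15 0.4
```

```bash
cat >> h.py <<'E'
def avg(n=5):
    f=[];m=[]
    for i in range(n):
        s=bot.read_state(); f.append(s["contact_force"]); m.append(s["moment"]); bot.pause(.02)
    return np.mean(f,0),np.mean(m,0)[2],s
E
python3 - <<'E'
from h import *
Y=.0355; X=np.array([571.4,-24.5,84]); a=.4
while a>0.001:
    a-=.05; bot.line_to(X,20,ori=down(Y+a)); F,M,s=avg(4)
    print(round(s["t"],2),round(a,3),round(yaw()-Y,3),F.round(1),M.round(3),s["tcp_pos"].round(1),s["width"].round(2))
    if abs(F[0])>8: break
E
```

```text
Traceback (most recent call last):
AttributeError: 'float' object has no attribute 'round'
```

```bash
python3 - <<'E'
from h import *
Y=.0355; X=np.array([571.4,-24.5,84]); a=.35
while a>0.001:
    a-=.05; bot.line_to(X,20,ori=down(Y+a)); F,M,s=avg(4)
    print("%.2f %.3f %.3f"%(s["t"],a,yaw()-Y),F.round(1),"%.3f"%M,s["tcp_pos"].round(1),"%.2f"%s["width"])
    if abs(F[0])>8: break
E
```

```text
8.08 0.300 0.302 [ 1.1 -2.5 -0.4] -0.048 [571.4 -24.6  84. ] 23.24
8.40 0.250 0.252 [ 1.6 -2.4 -0.6] -0.039 [571.4 -24.5  84. ] 23.06
8.72 0.200 0.202 [ 1.5 -3.1 -1. ] -0.062 [571.4 -24.6  84. ] 23.25
9.03 0.150 0.152 [ 1.8 -3.6 -0.7] -0.053 [571.4 -24.6  84. ] 23.17
9.35 0.100 0.102 [ 1.6 -4.5 -1. ] -0.040 [571.4 -24.6  84. ] 23.36
9.67 0.050 0.052 [ 2.4 -4.3 -1. ] -0.017 [571.4 -24.6  84. ] 23.23
9.98 0.000 0.002 [ 2.  -4.6 -0.2] -0.019 [571.4 -24.6  84. ] 23.57
```

```bash
python3 - <<'E'
from h import *
bot.pause(.3)
for i in range(3):
    F,M,s=avg(6); print(F.round(2),"%.4f"%M, s["moment"].round(3), s["tau"][5], s["joint_pos"][5])
im=bot.camera("wrist"); cv2.imwrite("pics/w3.png",im[:,:,::-1])
t=cv2.imread("pics/w2.png"); n=im[:,:,::-1]
cv2.imwrite("pics/cmp.png",cv2.resize(np.hstack([t[:360,80:480],n[:360,80:480]]),None,fx=1,fy=1))
E
```

```text
[ 2.05 -4.3  -0.73] -0.0270 [-1.804 -0.592  0.002] 0.04375697462819517 1.3092039497400683
[ 1.82 -4.75 -0.88] -0.0711 [-1.861 -0.501 -0.103] 0.04361468483693898 1.309196869162893
[ 1.87 -4.52 -0.84] -0.0328 [-1.89  -0.5   -0.016] 0.04368555033579469 1.309229867396976
```

View pics/cmp.png

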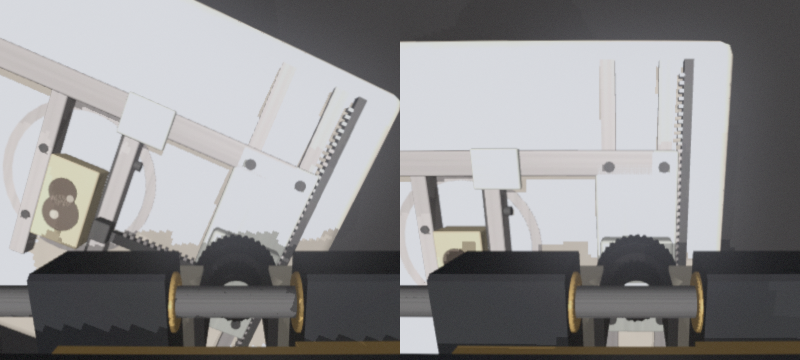

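```bash
python3 - <<'E'
from h import *
Y=.0355; X=np.array([571.4,-24.5,84])
def rep(l):
    F,M,s=avg(8); print(l,"%.2f y%.4f"%(s["t"],yaw()-Y),F.round(1),"Mz %.3f tau6 %.4f j6 %.4f"%(M,s["tau"][5],s["joint_pos"][5]),s["tcp_pos"].round(2),"%.2f"%s["width"], "q-qt",(s["joint_pos"]-bot.solve_ik(T,down(Y+a)))[[0,5]].round(4))
a=0;T=X.copy(); 
T[1]-=.5; bot.line_to(T,20,ori=down(Y)); rep("dy-.5")
T[1]-=.5; bot.line_to(T,20,ori=down(Y)); rep("dy-1")
for a in (-.01,-.02,-.03,-.01,.01,-.01,-.03,-.05):
    bot.line_to(T,20,ori=down(Y+a)); rep(a)
E
```

```text
dy-.5 11.02 y0.0005 [ 1.1 -1.5 -0.6] Mz 0.010 tau6 0.0138 j6 1.3086 [571.45 -24.76  84.01] 23.56 q-qt [0.0002 0.0005]
dy-1 11.40 y0.0002 [-0.1  3.2  0.2] Mz -0.002 tau6 0.0118 j6 1.3090 [571.47 -25.    84.01] 23.41 q-qt [0.0005 0.    ]
-0.01 11.78 y-0.0100 [ 0.4  5.4 -0.1] Mz 0.043 tau6 -0.0353 j6 1.2989 [571.49 -25.11  84.01] 22.84 q-qt [ 0.0004 -0.0001]
-0.02 12.17 y-0.0200 [ 0.3  5.5 -0.1] Mz 0.030 tau6 -0.0369 j6 1.2889 [571.48 -25.1   84.  ] 23.42 q-qt [ 0.0004 -0.0001]
-0.03 12.55 y-0.0300 [-0.2  5.4  0.3] Mz 0.051 tau6 -0.0369 j6 1.2788 [571.53 -25.1   84.03] 23.61 q-qt [ 0.0004 -0.0001]
-0.01 12.93 y-0.0101 [ 0.2  5.3 -0.2] Mz -0.021 tau6 0.0227 j6 1.2988 [571.49 -25.08  84.02] 23.36 q-qt [ 0.0004 -0.0001]
0.01 13.32 y0.0098 [-0.1  5.7  0.2] Mz -0.026 tau6 0.0241 j6 1.3188 [571.47 -25.09  83.99] 23.42 q-qt [ 0.0004 -0.0001]
-0.01 13.70 y-0.0101 [-0.1  5.5  0.1] Mz 0.017 tau6 -0.0181 j6 1.2988 [571.47 -25.11  83.98] 23.41 q-qt [ 0.0004 -0.0001]
-0.03 14.08 y-0.0301 [ 0.2  5.3 -0. ] Mz 0.018 tau6 -0.0192 j6 1.2788 [571.48 -25.09  84.  ] 23.15 q-qt [ 0.0004 -0.0001]
-0.05 14.47 y-0.0501 [ 0.2  5.2 -0.1] Mz 0.031 tau6 -0.0193 j6 1.2588 [571.49 -25.08  84.01] 23.14 q-qt [ 0.0004 -0.0001]
```

```bash
python3 - <<'E'
from h import *
a=cv2.cvtColor(cv2.imread("pics/w1.png"),cv2.COLOR_BGR2GRAY); b=cv2.cvtColor(cv2.imread("pics/w3.png"),cv2.COLOR_BGR2GRAY)
print(a[160:166,228:300].mean(0).astype(int).tolist()); print(b[200:210,85:200].mean(0).astype(int).tolist())
E
```

```text
[216, 217, 215, 202, 203, 204, 203, 202, 203, 204, 205, 205, 204, 185, 134, 110, 162, 205, 215, 216, 216, 216, 216, 216, 216, 216, 216, 216, 216, 216, 216, 216, 216, 216, 216, 216, 216, 216, 216, 216, 216, 215, 216, 216, 216, 216, 216, 216, 216, 216, 214, 192, 147, 135, 181, 203, 207, 205, 204, 205, 206, 207, 207, 203, 151, 124, 126, 126, 131, 165, 202, 206]
[195, 195, 195, 195, 193, 193, 196, 200, 202, 198, 196, 196, 195, 194, 194, 194, 194, 195, 196, 196, 196, 196, 193, 176, 138, 90, 68, 66, 65, 65, 69, 75, 76, 83, 121, 182, 212, 216, 217, 217, 217, 217, 217, 217, 217, 217, 217, 217, 217, 217, 217, 216, 217, 217, 216, 217, 217, 217, 217, 217, 217, 217, 216, 217, 217, 216, 217, 217, 217, 216, 216, 217, 217, 217, 217, 217, 216, 206, 157, 115, 139, 183, 197, 198, 198, 196, 196, 196, 198, 198, 199, 199, 199, 198, 189, 160, 111, 79, 75, 80, 85, 93, 133, 162, 170, 165, 161, 178, 197, 202, 200, 199, 198, 198, 199]
```

```bash
python3 - <<'E'
from h import *
c=bot.get_calibration("wrist");K,d,_=cam("wrist")
def C(p,y):
    T=np.eye(4);T[:3,:3]=R.from_quat(down(y)).as_matrix();T[:3,3]=p; return K,d,T@c["T_tool_cam"]
for z in (50,54):
  for CC,px in ((C([545.04,29.72,190],.0355),[(241.5,162.5),(282.3,162.5),(291.5,162.5)]),(C([571.4,-24.6,84],.0355),[(109,204.5),(165.5,204.5),(180.5,204.5)])):
    P=cast(CC,px,z); print(z,P.round(1).tolist(),np.diff(P[:,1]).round(2))
E
```

```text
50 [[596.6, 95.4, 50.0], [597.8, 60.3, 50.0], [598.1, 52.4, 50.0]] [-35.1   -7.91]
50 [[601.8, 95.3, 50.0], [602.9, 62.5, 50.0], [603.2, 53.9, 50.0]] [-32.74  -8.64]
54 [[596.8, 94.5, 54.0], [598.0, 59.9, 54.0], [598.2, 52.1, 54.0]] [-34.63  -7.8 ]
54 [[602.5, 92.8, 54.0], [603.6, 60.8, 54.0], [603.9, 52.3, 54.0]] [-32.06  -8.46]
```

```bash
python3 - <<'E'
from h import *
Y=.0355; T=np.array([571.4,-25.1,84]); a=-.05
for st in [.03]*5+[.01]*10:
    a-=st; bot.line_to(T,20,ori=down(Y+a)); s0=bot.read_state(); F,M,s=avg(4)
    print("%.2f a%.2f tau %.4f %.4f Mz %.3f w%.2f"%(s["t"],a,s0["tau"][5],s["tau"][5],M,s["width"]),F.round(1))
    if abs(F[0])>8 or s["tau"][5]<-.075: break
E
```

```text
14.78 a-0.08 tau -0.1706 -0.0466 Mz -0.053 w23.41 [0.6 3.7 0.2]
15.10 a-0.11 tau -0.1573 -0.0377 Mz -0.028 w22.89 [ 0.8  4.2 -0.2]
15.42 a-0.14 tau -0.1568 -0.0378 Mz 0.015 w22.86 [ 0.9  3.6 -0.6]
15.73 a-0.17 tau -0.1568 -0.0381 Mz 0.000 w23.07 [ 1.2  4.  -0.7]
16.05 a-0.20 tau -0.1569 -0.0381 Mz -0.019 w23.14 [ 1.4  3.8 -0.4]
16.37 a-0.21 tau -0.0867 -0.0523 Mz 0.031 w23.04 [ 1.4  3.7 -1.1]
16.68 a-0.22 tau -0.0901 -0.0534 Mz 0.036 w23.33 [ 1.1  3.6 -0.7]
17.00 a-0.23 tau -0.0905 -0.0532 Mz 0.040 w23.12 [ 1.7  3.5 -0.5]
17.32 a-0.24 tau -0.0907 -0.0532 Mz 0.025 w23.66 [ 1.6  4.1 -0.7]
17.63 a-0.25 tau -0.0908 -0.0534 Mz 0.028 w23.26 [ 1.4  3.4 -0.7]
17.95 a-0.26 tau -0.0912 -0.0537 Mz 0.040 w23.45 [ 1.6  3.3 -0.8]
18.27 a-0.27 tau -0.0912 -0.0538 Mz 0.013 w23.39 [ 1.6  3.6 -0.6]
18.58 a-0.28 tau -0.0912 -0.0538 Mz 0.032 w23.43 [ 1.8  2.8 -0.9]
18.90 a-0.29 tau -0.0913 -0.0539 Mz 0.041 w23.38 [ 1.4  3.5 -0.3]
19.22 a-0.30 tau -0.0914 -0.0539 Mz 0.029 w23.22 [ 1.6  3.3 -0.3]
```

```bash
python3 - <<'E'
from h import *
Y=.0355; T=np.array([571.4,-25.1,84]); a=-.30; b=None; h=[]
for i in range(60):
    a-=.01; bot.line_to(T,20,ori=down(Y+a)); bot.pause(.04); s=bot.read_state(); t=s["tau"][5]; h.append(t)
    if i>=3: b=np.median(h[-8:-1])
    if i%6==0 or (b and b-t>.004): print("%.2f a%.2f tau %.4f"%(s["t"],a,t),s["contact_force"].round(1))
    if abs(s["contact_force"][0])>8 or (b and b-t>.012): break
E
```

```text
19.52 a-0.31 tau -0.0579 [ 2.3  2.9 -0.1]
21.27 a-0.37 tau -0.0580 [0.7 3.2 0.6]
23.02 a-0.43 tau -0.0583 [ 1.5  2.5 -1.2]
24.77 a-0.49 tau -0.0585 [ 1.7  1.1 -0.2]
25.94 a-0.53 tau -0.0684 [1.8 1.6 0.7]
26.23 a-0.54 tau -0.0768 [1.1 1.3 0.1]
```

```bash
python3 - <<'E'
from h import *
Y=.0355; T=np.array([571.4,-25.1,84])
for a in (-.545,-.55,-.555):
    bot.line_to(T,20,ori=down(Y+a)); bot.pause(.04); s=bot.read_state(); t=s["tau"][5]
    bot.pause(.2); s=bot.read_state()
    print("%.2f a%.3f tau %.4f %.4f"%(s["t"],a,t,s["tau"][5]),s["contact_force"].round(1),s["tcp_pos"].round(2))
    if t<-.1: break
im=bot.camera("wrist"); cv2.imwrite("pics/w4.png",im[:,:,::-1])
E
```

```text
26.73 a-0.545 tau -0.0808 -0.0698 [1.6 1.1 0.4] [571.36 -25.13  83.99]
27.22 a-0.550 tau -0.0853 -0.0732 [ 0.7  1.3 -0. ] [571.37 -25.09  83.98]
27.71 a-0.555 tau -0.0896 -0.0775 [1.  2.4 0.7] [571.37 -25.11  83.99]
```

```bash
python3 - <<'E'
from h import *
Y=.0355; T=np.array([571.4,-25.1,84]); a=-.562
bot.line_to(T,20,ori=down(Y+a)); bot.pause(.04); print("tau",bot.read_state()["tau"][5]); bot.pause(.2)
def rep(l):
    s=bot.read_state(); print(l,round(s["t"],2),s["tcp_pos"].round(2),s["contact_force"].round(1),"tau6 %.4f"%s["tau"][5],round(s["width"],2),round(yaw()-Y,3))
rep("nip")
bot.move_gripper(60,25); rep("open")
T[2]=84; bot.line_to(T,60,ori=down(Y+.6)); 
im=bot.camera("wrist"); cv2.imwrite("pics/w5.png",im[:,:,::-1])
T[2]=68.5; bot.line_to(T,40); bot.pause(.1); rep("low")
bot.move_gripper(38,25); bot.pause(.2); rep("grip")
E
```

```text
tau -0.0952345272526145
nip 28.25 [571.4  -25.1   84.02] [1.3 0.9 0.4] tau6 -0.0778 23.45 -0.562
open 29.06 [571.41 -25.1   84.02] [-0.3 -1.1  0.5] tau6 -0.0001 60.08 -0.562
low 31.05 [571.55 -25.07  68.59] [ 0.3  0.  -0.3] tau6 -0.0006 59.63 0.6
grip 31.73 [571.28 -24.87  68.61] [-2.9  4.4  3.1] tau6 0.0222 41.36 0.6
```

View pics/w4.png

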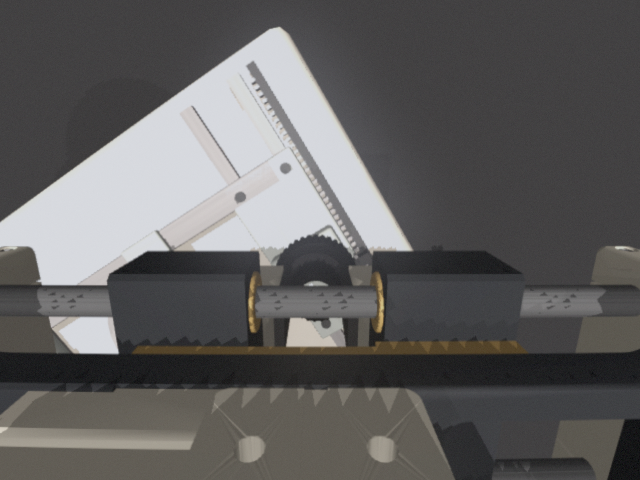

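```bash
python3 - <<'E'
from h import *
Y=.0355; T0=np.array([571.2,-24.8,68.5]); u=np.array([np.cos(Y),np.sin(Y),0])
a0=.6
for r in np.arange(.1,1.21,.1):
    bot.line_to(T0+9*r*u,20,ori=down(Y+a0-r)); bot.pause(.04); s=bot.read_state()
    print("%.2f r%.2f tau %.4f w%.2f"%(s["t"],r,s["tau"][5],s["width"]),s["contact_force"].round(1),s["tcp_pos"].round(2))
    if np.abs(s["contact_force"][:2]).max()>18: print("stop"); break
E
```

```text
32.02 r0.10 tau -0.0636 w40.94 [-1.2  2.7  4.2] [572.16 -24.78  68.6 ]
32.31 r0.20 tau -0.0387 w40.84 [-1.9  1.3  3.2] [573.06 -24.77  68.6 ]
32.60 r0.30 tau -0.0382 w41.10 [-1.1  1.9  4.5] [573.96 -24.74  68.59]
32.89 r0.40 tau -0.0380 w41.20 [-1.   1.9  4.6] [574.9  -24.69  68.63]
33.18 r0.50 tau -0.1245 w41.35 [-0.6  1.5  4.9] [575.76 -24.69  68.6 ]
33.48 r0.60 tau 0.0305 w41.35 [-1.1  1.7  5. ] [576.66 -24.67  68.59]
33.77 r0.70 tau 0.0349 w41.01 [-2.   0.3  5.6] [577.56 -24.64  68.59]
34.06 r0.80 tau 0.0383 w40.68 [-2.5  1.3  5.7] [578.43 -24.64  68.57]
34.35 r0.90 tau 0.0388 w40.90 [-2.4  1.2  4.9] [579.32 -24.6   68.6 ]
34.64 r1.00 tau 0.0410 w41.51 [-1.3  0.4  5.1] [580.22 -24.62  68.59]
34.93 r1.10 tau 0.0426 w40.98 [-0.8  0.6  4.4] [581.12 -24.59  68.6 ]
35.23 r1.20 tau 0.0428 w41.46 [-1.4  0.6  5.6] [582.   -24.59  68.57]
```

```bash
python3 - <<'E'
from win import *
bot.move_gripper(60,25); Y=.0355
s=bot.read_state(); p=s["tcp_pos"].copy(); p[2]=125; bot.line_to(p,120)
bot.move_ptp([545,30,190],down(.0355)); bot.pause(.3)
s=bot.read_state(); print(s["t"],s["tcp_pos"],yaw())
C=cam("wrist"); im=bot.camera("wrist").copy(); cv2.imwrite("pics/w6.png",im[:,:,::-1])
hsv=cv2.cvtColor(im,cv2.COLOR_RGB2HSV)
b=(hsv[...,1]>14)&(hsv[...,0]>22)&(hsv[...,0]<45); b[:140]=0;b[240:]=0;b[:,:236]=0;b[:,284:]=0
b=cv2.morphologyEx(b.astype(np.uint8),cv2.MORPH_OPEN,np.ones((3,3)))
c=blob(b); Q=cast(C,cv2.convexHull(c).reshape(-1,2),54)[:,:2]; print("block",cv2.boundingRect(c),cv2.minAreaRect(Q.astype(np.float32)))
d=(im.min(2)>170); d[:180]=0;d[215:]=0;d[:,:376]=0;d[:,407:]=0
c=blob(d);(u,v),r=cv2.minEnclosingCircle(c); print("disc",u,v,r,cast(C,[(u,v)],100.5))
g=cv2.createCLAHE(4,(4,4)).apply(cv2.cvtColor(np.ascontiguousarray(im[120:260,190:350]),cv2.COLOR_RGB2GRAY))
cv2.imwrite("pics/w6c.png",cv2.resize(g,None,fx=5,fy=4.28,interpolation=cv2.INTER_CUBIC) if 0 else cv2.resize(g,None,fx=4,fy=4,interpolation=cv2.INTER_CUBIC))
E
```

```text
37.2667 [544.8467432   29.42504121 188.9673287 ] 0.03392626205493275
block (241, 162, 34, 56) ((573.7145385742188, 80.00946044921875), (47.48300552368164, 27.40828514099121), 2.2493371963500977)
disc 391.1666564941406 190.89999389648438 11.85637092590332 [[582.21186372 -24.20714356 100.5       ]]
```

View pics/w6c.png

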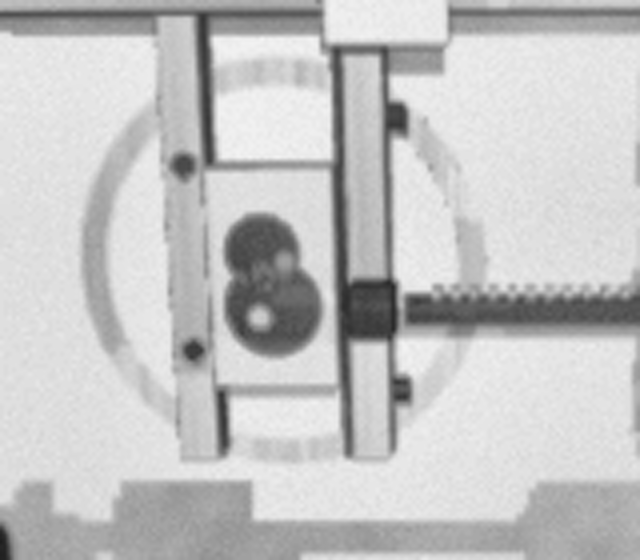

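```bash
python3 - <<'E'
from win import *
im=cv2.imread("pics/w6.png")[:,:,::-1].copy(); C=cam("wrist"); g=cv2.cvtColor(im,cv2.COLOR_RGB2GRAY).astype(int)
Y=.0355;u=[np.cos(Y),np.sin(Y)]
print("top ring",g[130:150,254:262].mean(1).astype(int),"bot ring",g[222:242,258:268].mean(1).astype(int))
print("block far",g[154:170,248:268].mean(1).astype(int),"near",g[208:224,250:268].mean(1).astype(int))
x,e=window(im,C,[575.3,80.8],np.deg2rad([*range(-8,14,3),*range(172,190,3),*range(55,115,4),*range(125,145,4)])); print(x,np.sort(e)[-5:].round(1),"dx",(np.array([573.71,80.0])-x[:2])@u)
f=lambda v,z,col=258:cast(C,[(col,v)],z)[0][:2]@u
print("ring in",f(141,38),f(229.5,38,262),"mid",(f(141,38)+f(229.5,38,262))/2)
print("block",f(161,54),f(215.8,54))
E
```

```text
top ring [216 216 216 214 211 207 207 207 207 207 208 212 215 216 216 216 216 216
 216 216] bot ring [216 215 215 216 216 215 215 213 210 208 208 208 208 211 214 215 215 215
 215 215]
block far [216 216 216 216 216 214 198 184 202 212 213 213 213 212 213 213] near [194 209 212 213 213 212 212 212 202 197 200 209 215 215 216 216]
[575.1494059   80.68407137  39.93569594] [0.5 0.5 0.5 0.6 1.5] dx -1.462778427401848
ring in 617.3864144449185 537.3809988151916 mid 577.383706630055
block 600.7256831469632 553.5862854128994
```

Crop: block lies flush and square between the jaws, the ring is clear top and bottom; estimates put the block about 0.3–1.5 mm short of centre (limit 2.5). One check from straight above the block to remove parallax.

```bash
python3 - <<'E'
from win import *
bot.move_ptp([512,75,160],down(.0355)); bot.pause(.4)
C=cam("wrist"); im=bot.camera("wrist").copy(); cv2.imwrite("pics/w7.png",im[:,:,::-1])
print(bot.read_state()["t"],C[2][:3,3])
Y=.0355;u=np.array([np.cos(Y),np.sin(Y)])
x,e=window(im,C,[575.15,80.7],np.deg2rad([*range(-8,14,3),*range(172,190,3),*range(55,115,4),*range(125,145,4)])); print(x,np.sort(e)[-5:].round(1))
hsv=cv2.cvtColor(im,cv2.COLOR_RGB2HSV); c0=project(C,np.array([[575,80,54.]]))[0].astype(int); print(c0)
b=(hsv[...,1]>14)&(hsv[...,0]>22)&(hsv[...,0]<45); k=np.zeros_like(b); k[c0[1]-50:c0[1]+50,c0[0]-30:c0[0]+30]=1; b&=k
b=cv2.morphologyEx(b.astype(np.uint8),cv2.MORPH_OPEN,np.ones((3,3)))
c=blob(b); Q=cast(C,cv2.convexHull(c).reshape(-1,2),54)[:,:2]; r=cv2.minAreaRect(Q.astype(np.float32)); print(cv2.boundingRect(c),r,"dx",(np.array(r[0])-x[:2])@u)
g=cv2.cvtColor(im,cv2.COLOR_RGB2GRAY)
cv2.imwrite("pics/w7c.png",cv2.resize(g[c0[1]-80:c0[1]+80,c0[0]-90:c0[0]+90],None,fx=3.5,fy=3.5,interpolation=cv2.INTER_CUBIC))
E
```

```text
38.125 [577.71892816  77.06581222 318.00749377]
[574.18466343  80.93292684  39.45411131] [2.1 2.4 4.9 5.3 5.4]
[311 152]
(293, 121, 37, 64) ((574.2930908203125, 80.40985870361328), (46.51862716674805, 27.758312225341797), 1.9769408702850342) dx 0.08979405598980228
```

View pics/w7c.png

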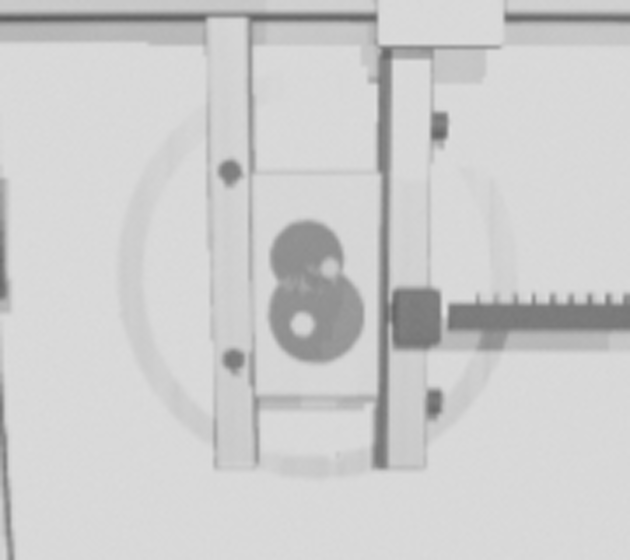

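The near-overhead view also shows the block square between the jaws. The fore-and-aft error comes out at about 0.1 mm by fit and about -0.8 mm by eye, well inside tolerance, so I'm handing in.

```bash
python3 - <<'E'
from plant import bot
s=bot.read_state(); print(s["t"],s["contact_force"],s["tcp_pos"]); bot.close_job()
E
```

```text
38.125 [ 0.64325467  1.32044821 -0.11999422] [512.2209933   74.71105862 160.11147195]
the job is handed in; nothing more can be done
```

The block is nipped between the jaws and racked to the middle of the light window. I let go of the knobs and handed the job in at 38.1 s of the 64 s allowed. No verdict was reported.

- **Nip:** I turned the inner knob about 0.96 rad clockwise. The wrist torque stayed flat until about 0.83 rad, then climbed steadily, and I stopped there. I put the squeeze at 6–12 N from that torque rise. The angle turned after contact would allow up to about 18 N, so the exact force is not certain. Sideways force stayed under about 6 N.
- **Racking:** I turned the outer knob 1.2 rad clockwise, moving along with the column. The camera showed the knob column moved 10.8 mm, as it should for that turn.
- **Final checks:** The block sits flush and square between the jaws, its long side within about 0.3° of the base's direction. The gripper is open and clear of everything.
- **Centring:** My estimates of the fore-and-aft error disagree a little, from -1.5 mm to +0.1 mm, against the 2.5 mm limit. The window fit was very good in the second-to-last view (radius 39.9 mm against 40 mm). It was poorer in the last view, with a few points up to 5 mm off. I made no correction, since every estimate was inside tolerance.

I did not take a separate picture to check that the slide box, dish, dropper and brush stayed put. The arm never worked near them.

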